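# Set a dish stage to its reading mark

## Task

Bring the Petri dish on the sliding stage to its reading position: turn the black winged drive knob at the end of the stage until the pointer on the dish carriage stands opposite the nose of the arrow-shaped pointed tab (not the square tab, which marks the loading position), then let go. Move the carriage only by the knob, without touching it or the dish, and leave the round clamp screw at the other end as it is.

Things in the scene. Friction and masses are not known exactly. Their poses are not given: they have to be found in the camera images.
- drive_grip (a point): Centre of the drive knob's black wing, on its upright axis, 68 mm above the worktop; turns with it. Wing: 46 mm long (point x), 14 thick (y), 46 to 84 mm above the worktop, on a 52 mm metal disc and a grey housing (84 x 76, top 40 mm). Stiff (0.05 N m), stays put; 1.35 rad each way from the wing square to the slide. 1 rad counter-clockwise from above moves the carriage 50 mm away from the knob.
- carriage: Aluminium plate 96 x 98 mm, top 40 mm above the worktop, carrying a fixed 89 mm Petri dish (top 54 mm). Origin at worktop height under the dish centre. Slides along its y; the drive knob lies to -y, 175 mm from mid-slide. Its dark pointer points to -x: tip 74 mm to -x of the origin, 41 mm up, same y as the origin.
- index_nose (a point): Tip of the nose, at its top edge 42 mm above the worktop, of the pointed tab: dark steel arrow 30 mm long, head 20 wide, shank 8, 12 high, fixed on the white scale along the stage. Its x points to the carriage, y lies along the slide like the carriage's y. The pointer tip passes 4 mm from it. A square tab (26 mm) elsewhere on the scale is not the mark.
- clamp_screw (a joint): Round knurled steel clamp screw, 28 mm across, top 38 mm above the worktop, at the stage's end away from the drive knob. Angle about the vertical, 0 at the start. It does not move the carriage.

How it is judged:
At the end, for the whole second after the job is handed in: The carriage is at rest with its pointer within 10 mm, along the slide, of the nose of the pointed tab, and the clamp screw is within 0.2 rad of where it was (y of carriage in the frame of index_nose between -0.01 and 0.01 m and linear speed of carriage below 0.01 m/s and value of joint clamp_screw between -0.2 and 0.2 rad); the robot touches nothing.
It fails at once if the carriage or its dish is touched (more than 2 N) (contact force between carriage and anything else above 2 N).
It fails at once if the clamp screw is turned by more than 0.2 rad (value of joint clamp_screw above 0.2 rad or value of joint clamp_screw below -0.2 rad).
It also fails if it takes over 26 s, if anything falls off the work surface, if the arm or the gripper's body presses on something with over 40 N, if the wrist force passes 120 N, or if a joint passes its speed limit or range.

## Robot

A 6-joint arm with a two-finger parallel gripper is mounted at the origin on a cart in front of the work surface, level with it; the furniture and walls round the work are solid. World frame = base frame: x ahead of the robot, y to its left, z up, the work surface at z = 0. Lengths are in m, angles in rad, forces in N, time in s.
With the tool pointing down it reaches from about 0.3 to 0.85 m from the base axis. Payload 4.2 kg.
Tool frame: the origin (TCP) lies where the fingers leave the gripper's body, on its centre line; the fingertips stand 78 mm ahead of it and the grasp point (between the pads) lies 60 mm ahead of it; z points along the fingers, y is the line along which they close (so a half turn about z gives the same grasp; the last joint's range is limited). The gripper opens to 91 mm and grips with 3 to 60 N. Pads are 32 mm wide; open, the fingers measure 118 mm over their backs; the gripper's body (76 mm by 178 mm) begins 60 mm behind the grasp point.
Start: joints at [1.24, 0.32, 1.565, -0, 1.257, -0.02], TCP at [0.176, 0.547, 0.292] pointing down, gripper open.
Joint ranges: [-3.11, 3.11], [-0.84, 2.01], [0.21, 2.61], [-1.34, 4.49], [0.05, 2.63], [-2.56, 2.56]. Speed limits (rad/s): [2.57, 2.57, 3.14, 3.14, 3.14, 3.14].

## Interface

Orientations are given as a unit quaternion [x, y, z, w].
In Python, from station import * gives the robot as it stands.
- The arm moves only by the shell command python3 -m inch 'ROWS' [FORCE]. ROWS is JSON, one flat list of numbers, 5 for each row, row after row: the shift along the tool's x, y, z in mm, then the turn about the tool's z in rad, then the opening, from 0 (shut) to 1 (fully open). A call has exactly 8 rows; each row is the pose to reach, as a shift and turn from the pose commanded when the call began, along the tool's axes at that moment; what a row does not reach only later rows make up. A row lasts 1/10 s, in which the tool goes at most 50 mm and 8.59 degrees, less where a joint would pass 70% of its speed; a pose out of reach is approached as far as the arm can. A call with a gripper value outside its range is refused whole. The fingers move at their own pace and stop on an object; FORCE is the grip in N (left out, the last holds). Time passes only in rows, so rows that repeat a pose let the fingers close, or fill a call up. It gives the time, the measured TCP pose, the force, the opening and the grip force at its end, in the units of the state.
- get_obs(): the state, without advancing time (a new reading comes with each control period).
- capture(name): name is "side" or "top" or "wrist"; returns the picture (384x512x3 uint8, blue, green, red); there is no depth.
- camera_params(name): a dict with "fx", "fy", "cx", "cy" (pixels), "rvec" (rotation vector, rad) and "tvec" (3), from world to camera coordinates, as OpenCV has them. Camera axes: x right, y down, z forward; pixel columns grow to the right and rows downward; lengths in m; the calibration is good to about 2 mm. The wrist camera is an equidistant fisheye: a pixel r from the principal point sees the ray r / f radians off the axis. A picture is of the moment at which its call begins: read the wrist's pose just before it. camera_params takes no time and is no camera call; for the wrist camera it gives the pose at the moment of the call.
- job_done(): hands the job in; it is judged then, once.
The state is a dict: "clock": time; "q": joint angles; "qvel": joint speeds; "tau": joint torques, N m; "position": TCP position; "orientation": TCP orientation; "contact_force": force on the tool from outside, world axes, zero at the start; "moment": the same for the moment, N m; "finger_gap": opening from 0.0 (shut) to 1.0 (fully open); "finger_force": force on a finger pad.
Only numpy, scipy, OpenCV 4.12 (cv2) and the standard library are available. Lean on these libraries where they do the work, as an engineer would, in place of code of your own. Each camera call takes 0.05 s, during which the arm holds its last target. There are 200 camera calls.

## Working session

There is one attempt and no reset: what is moved stays moved. The work goes in short steps, Python scripts to look and compute and a shell command to move; the robot and the scene stay as the last step left them, time stands still between calls to the robot, and variables do not carry over. Pictures are saved under pics/ and viewed, at most 10 in all, crops included, and the job is handed in when it is done.

```bash
mkdir -p pics; ls
python3 - <<'E'
from station import *
import cv2
o=get_obs();print(o['clock'],o['position'],o['orientation'])
for n in("top","side"):
    cv2.imwrite(f"pics/{n}0.png",capture(n));p=camera_params(n);print(n,p)
E
```

```text
pics
0.0 [0.17572425 0.54708948 0.2914247 ] [ 1.54791165e-01  9.87946810e-01 -8.78002030e-04 -1.59274148e-04]
top {'fx': 459.8747787098382, 'fy': 459.8747787098382, 'cx': 253.6361001486043, 'cy': 187.5859261606912, 'rvec': array([ 2.16270945, -2.13516909,  0.16564125]), 'tvec': array([0.02254282, 0.52912154, 0.98058297])}
side {'fx': 460.1669147532634, 'fy': 460.1669147532634, 'cx': 256.4527386121726, 'cy': 192.60363148347815, 'rvec': array([ 2.10134277, -0.13330117,  0.10648514]), 'tvec': array([-0.53338265,  0.09064403,  0.81350048])}
```

View pics/top0.png

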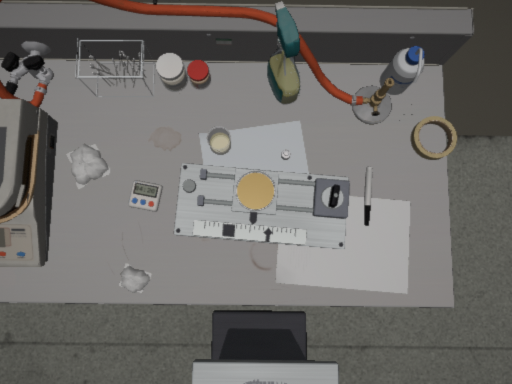

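View pics/side0.png

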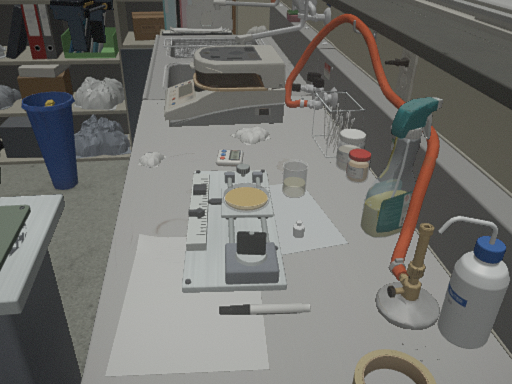

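The top view shows the drive knob at about (333,197), the dish at (255,190), the carriage pointer near (253,220), the arrow tab near (268,233), the square tab at (228,230) and the clamp at (189,186). I'll zoom in on these.

Run:
```python
import cv2
t=cv2.imread("pics/top0.png");s=cv2.imread("pics/side0.png")
cv2.imwrite("pics/topz.png",cv2.resize(t[155:255,210:360],(780,520),interpolation=cv2.INTER_CUBIC))
```

```text
(no output)
```

View pics/topz.png

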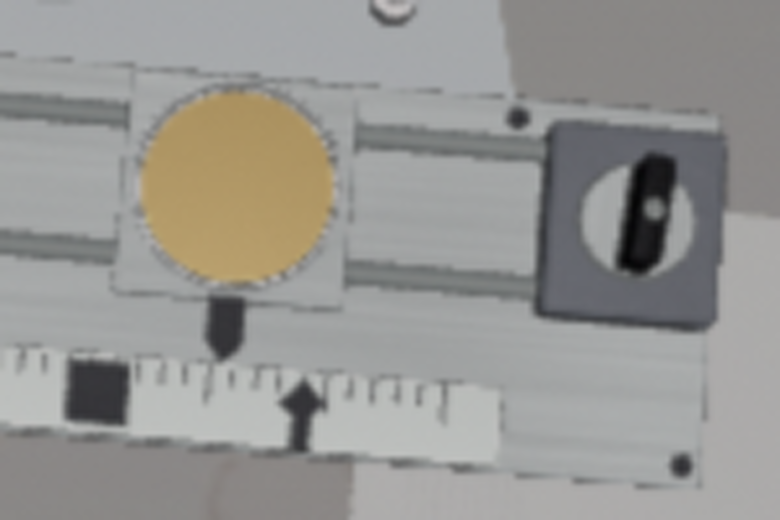

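In the zoom (5.2x), the pointer tip is at (223,360), the nose at (304,380), the disc centre at (638,220), the wing's top ends at (657,156) and (632,270), and the dish centre at (237,187). The arrow is about 80 zoomed px toward the knob.

```bash
cat > h.py <<'E'
from station import *
import cv2,numpy as np
def ray(n,px,z):
    p=camera_params(n);R=cv2.Rodrigues(p['rvec'])[0];c=-R.T@p['tvec']
    d=R.T@np.array([(px[0]-p['cx'])/p['fx'],(px[1]-p['cy'])/p['fy'],1.])
    return c+d*(z-c[2])/d[2]
def zm(u,v,z,x0=210,y0=155,s=5.2): return ray("top",((u+.5)/s-.5+x0,(v+.5)/s-.5+y0),z)
def proj(n,P):
    p=camera_params(n);K=np.array([[p['fx'],0,p['cx']],[0,p['fy'],p['cy']],[0,0,1]])
    return cv2.projectPoints(np.float64(P).reshape(-1,3),p['rvec'],p['tvec'],K,None)[0].reshape(-1,2)
E
python3 - <<'E'
from h import *
np.set_printoptions(precision=4,suppress=True)
tip=zm(223,360,.041);nose=zm(304,380,.042);disc=zm(638,220,.045);dish=zm(237,187,.054)
w1=zm(657,156,.084);w2=zm(632,270,.084)
print("tip",tip,"nose",nose,"disc",disc,"dish",dish);print("wing",w1,w2,(w1+w2)/2,np.linalg.norm(w1-w2))
a=zm(550,122,.04);b=zm(725,133,.04);c=zm(715,328,.04);d=zm(538,315,.04)
print("housing",(a+b+c+d)/4,np.linalg.norm(a-b),np.linalg.norm(b-c))
s1=(dish-disc)[:2];print("slide dir from knob->dish",np.arctan2(s1[1],s1[0]),np.linalg.norm(s1))
s=zm(350,263,.036)-zm(530,287,.036)
e=zm(-0,430,.012)-zm(700,487,.012);print("edges",np.arctan2(e[1],e[0]),np.arctan2(*(a-b)[[1,0]]),np.arctan2(*(d-c)[[1,0]]))
u=s1/np.linalg.norm(s1);print("along tip-nose",(tip-nose)[:2]@u,"across",(tip-nose)[:2]@[u[1],-u[0]])
w=w1-w2;print("wing ang",np.arctan2(w[1],w[0]),"square:",np.arctan2(-u[0],u[1]))
print("tip-dish",np.linalg.norm((tip-dish)[:2]))
E
```

```text
tip [0.4483 0.0309 0.041 ] nose [ 0.4403 -0.0032  0.042 ] disc [ 0.5095 -0.1438  0.045 ] dish [0.52  0.026 0.054]
wing [ 0.5309 -0.1449  0.084 ] [ 0.484  -0.1341  0.084 ] [ 0.5074 -0.1395  0.084 ] 0.04811013582904176
housing [ 0.5084 -0.1422  0.04  ] 0.07494094543964124 0.08372060822468662
slide dir from knob->dish 1.5087362561748625 0.17016118394484003
edges 1.5025011693987937 1.5207738839447384 1.5102477115378619
along tip-nose 0.034511238208689066 across 0.005887890656812041
wing ang -0.22631333296202036 square: -0.062060070620034144
tip-dish 0.07184263930278918
```

```bash
cat > togo.py <<'E'
import sys
from h import *
from scipy.spatial.transform import Rotation as Rr
o=get_obs();R=Rr.from_quat(o['orientation']).as_matrix()
g=np.array([float(a) for a in sys.argv[1:4]])
print(o['clock'],o['position'].round(4),'tool shift mm',(R.T@(g-o['position'])*1e3).round(1),'tool x ang',np.arctan2(R[1,0],R[0,0]).round(3),o['q'].round(2),o['finger_gap'],o['contact_force'].round(1),o['moment'].round(2))
E
python3 togo.py .508 -.1415 .29
```

```text
0.1 [0.1757 0.5472 0.2915] tool shift mm [-526.9 -554.1    2.3] tool x ang 2.831 [ 1.24  0.32  1.57 -0.    1.26 -0.02] 0.999697334352631 [ 0.   0.8 -0.9] [-0.03  0.02 -0.  ]
```

```bash
python3 -m inch '[-33,-35,0,0,1, -66,-70,0,0,1, -99,-104,0,0,1, -132,-139,0,0,1, -165,-173,0,0,1, -198,-208,0,0,1, -231,-243,0,0,1, -264,-277,0,0,1]'; python3 togo.py .508 -.1415 .22
```

```text
clock: 0.9
position: [0.3427, 0.2011, 0.2922]
orientation: [0.155, 0.988, 0.0, 0.0]
contact_force: [0.9, 0.6, 0.2]
finger_gap: 0.996
finger_force: 0.0
0.9 [0.3427 0.2011 0.2922] tool shift mm [-262.1 -275.7   72.2] tool x ang 2.831 [ 0.5   0.04  1.93 -0.    1.18 -0.76] 0.996482158392195 [0.9 0.6 0.2] [-0.   -0.09  0.04]
```

```bash
python3 -m inch '[-32,-34,0,0,1, -66,-69,0,-0.02,1, -99,-104,10,-0.04,1, -132,-139,20,-0.06,1, -165,-173,30,-0.08,1, -198,-208,40,-0.1,1, -231,-243,50,-0.11,1, -262,-276,60,-0.11,1]'; python3 -m inch '[0,0,0,0,1, 0,0,0,0,1, 0,0,0,0,1, 0,0,0,0,1,0,0,0,0,1, 0,0,0,0,1, 0,0,0,0,1, 0,0,0,0,1]'; python3 togo.py .508 -.1415 .132
python3 - <<'E'
from h import *
p=camera_params("wrist");cv2.imwrite("pics/w1.png",capture("wrist"));print(p)
E
```

```text
clock: 1.7
position: [0.5079, -0.1421, 0.2315]
orientation: [0.101, 0.995, 0.0, -0.0]
contact_force: [0.7, 0.9, 0.5]
finger_gap: 0.996
finger_force: 0.0
clock: 2.5
position: [0.5075, -0.1397, 0.2324]
orientation: [0.1, 0.995, 0.0, 0.0]
contact_force: [-0.5, -0.3, -0.7]
finger_gap: 1.001
finger_force: 0.0
2.5 [ 0.5075 -0.1397  0.2324] tool shift mm [ -0.8  -1.7 100.4] tool x ang 2.941 [-0.29  0.29  1.77  0.    1.08 -1.66] 1.0006044780876562 [-0.5 -0.3 -0.7] [ 0.04  0.01 -0.01]
{'fx': 297.3186396354542, 'fy': 297.3186396354542, 'cx': 250.75165978177745, 'cy': 187.73627303421443, 'rvec': array([-2.2513926 , -1.84062468, -0.26578073]), 'tvec': array([ 0.03585107, -0.51780061,  0.18617044])}
```

View pics/w1.png

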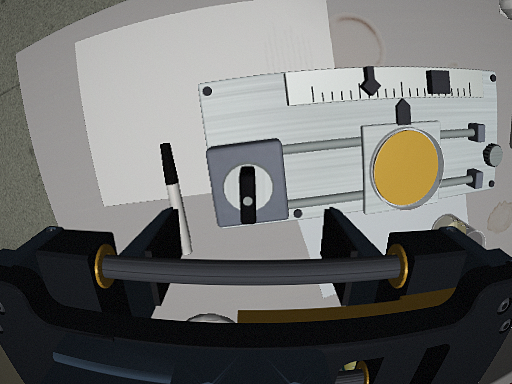

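The wrist view shows the wing from (248,167) to (248,223) and the disc centre at about (248,190). The pointer tip is at (403,99), the nose at (371,97) and the dish centre at (407,168). I'll cross-check these with the fisheye model.

```bash
cat >> h.py <<'E'
def fray(p,px,z):
    K=np.array([[p['fx'],0,p['cx']],[0,p['fy'],p['cy']],[0,0,1]])
    x=cv2.fisheye.undistortPoints(np.float64([[px]]),K,np.zeros(4))[0,0]
    R=cv2.Rodrigues(p['rvec'])[0];c=-R.T@p['tvec'];d=R.T@np.array([x[0],x[1],1.])
    return c+d*(z-c[2])/d[2]
E
python3 - <<'E'
from h import *
np.set_printoptions(precision=4,suppress=True)
p=camera_params("wrist")
im=cv2.imread("pics/w1.png")
tip,nose,disc,dish,w1,w2=[fray(p,a,z) for a,z in [((403,99),.041),((371,97),.042),((248,190),.045),((407,168),.052),((247.5,168),.084),((248,223),.084)]]
print(tip,nose,disc,dish,w1,w2,(w1+w2)/2,np.linalg.norm(w1-w2),sep="\n")
u=np.array([.062,.998]);print((tip-nose)[:2]@u)
w=w2-w1;print(np.arctan2(w[1],w[0]))
cv2.imwrite("pics/w1z.png",cv2.resize(im[60:235,195:455],(780,525),interpolation=cv2.INTER_CUBIC))
E
```

```text
[0.448  0.0323 0.041 ]
[ 0.4417 -0.0049  0.042 ]
[ 0.5106 -0.143   0.045 ]
[0.5182 0.0233 0.052 ]
[ 0.4804 -0.1368  0.084 ]
[ 0.5288 -0.1464  0.084 ]
[ 0.5046 -0.1416  0.084 ]
0.0494029598701214
0.03744435412844623
-0.19459913440651655
```

View pics/w1z.png

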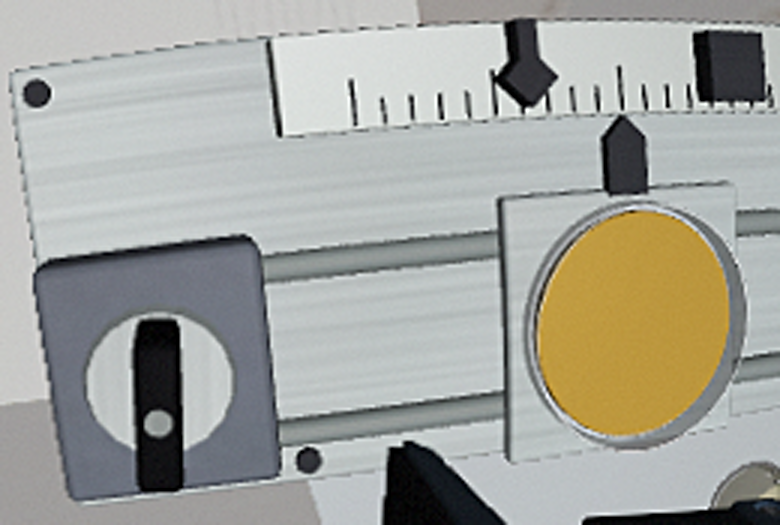

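```bash
python3 -m inch '[0,-1,20,0,1, 0,-2,45,0,1, 0,-2,70,0,1, 0,-2,85,0,1, 0,-2,95,0,1, 0,-2,100,0,1, 0,-2,100,0,1, 0,-2,100,0,1]'; python3 togo.py .507 -.1415 .132
```

```text
clock: 3.35
position: [0.5076, -0.142, 0.1329]
orientation: [0.1, 0.995, -0.0, 0.001]
contact_force: [-0.5, 0.4, -1.1]
finger_gap: 1.001
finger_force: 0.0
3.35 [ 0.5076 -0.142   0.1329] tool shift mm [0.7 0.4 0.9] tool x ang 2.941 [-0.29  0.4   1.89  0.    0.85 -1.66] 1.000768691777052 [-0.5  0.4 -1.1] [0.02 0.   0.04]
```

```bash
python3 -m inch '[0,0,0,0,0.5, 0,0,0,0,0, 0,0,0,0,0, 0,0,0,0,0, 0,0,0,0,0, 0,0,0,0,0, 0,0,0,0,0, 0,0,0,0,0]' 20; python3 togo.py .507 -.1415 .132
```

```text
clock: 4.15
position: [0.5071, -0.1419, 0.1322]
orientation: [0.1, 0.995, 0.0, -0.0]
contact_force: [0.0, -0.1, 0.9]
finger_gap: 0.326
finger_force: 0.0
4.15 [ 0.5071 -0.1419  0.1322] tool shift mm [0.2 0.3 0.2] tool x ang 2.941 [-0.29  0.4   1.89  0.    0.85 -1.66] 0.3258831276413784 [ 0.  -0.1  0.9] [ 0.03 -0.01  0.02]
```

Still closing (the wing should stop it at a gap of about 0.15).

```bash
python3 -m inch '[0,0,0,0,0, 0,0,0,0,0, 0,0,0,0,0, 0,0,0,0,0, 0,0,0,0,0, 0,0,0,0,0, 0,0,0,0,0, 0,0,0,0,0]' 20; python3 togo.py .507 -.1415 .132
```

```text
clock: 4.95
position: [0.5069, -0.1423, 0.1322]
orientation: [0.1, 0.995, -0.0, -0.0]
contact_force: [-2.0, -4.6, 0.4]
finger_gap: 0.152
finger_force: 20.0
4.95 [ 0.5069 -0.1423  0.1322] tool shift mm [0.1 0.8 0.2] tool x ang 2.941 [-0.3   0.4   1.89 -0.    0.85 -1.66] 0.1524548483475217 [-2.  -4.6  0.4] [-0.87  0.38  0.03]
```

```bash
python3 -m inch '[0,0,0,0.08,0, 0,0,0,0.18,0, 0,0,0,0.29,0, 0,0,0,0.4,0, 0,0,0,0.51,0, 0,0,0,0.61,0, 0,0,0,0.7,0, 0,0,0,0.72,0]' 20; python3 togo.py .507 -.1415 .132
python3 - <<'E'
from h import *
p=camera_params("wrist");im=capture("wrist");cv2.imwrite("pics/w2.png",im);np.save("p2.npy",p,allow_pickle=True)
t=capture("top");cv2.imwrite("pics/t2.png",t)
cv2.imwrite("pics/v2.png",np.hstack([cv2.resize(im,(400,300)),cv2.resize(t[155:255,210:345],(400,300))]))
E
```

```text
clock: 5.75
position: [0.5076, -0.1411, 0.1322]
orientation: [0.445, 0.896, 0.001, 0.0]
contact_force: [1.2, 2.0, -1.4]
finger_gap: 0.155
finger_force: 20.0
5.75 [ 0.5076 -0.1411  0.1322] tool shift mm [ 0.1 -0.7  0.2] tool x ang 2.219 [-0.29  0.4   1.89  0.    0.84 -0.94] 0.15541767095829292 [ 1.2  2.  -1.4] [ 0.17 -0.2   0.07]
```

View pics/v2.png

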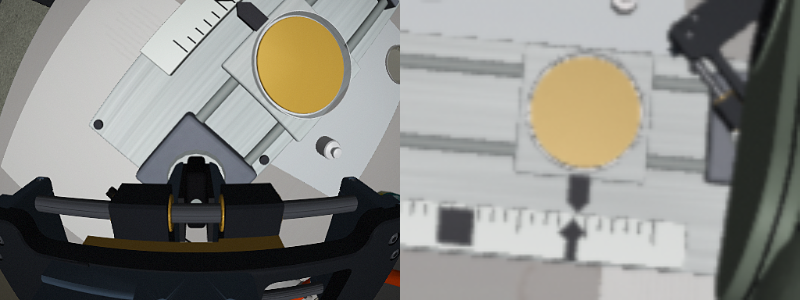

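Top crop: the pointer tip at (578,208) stands almost opposite the nose at (571,218). I'll view it larger to measure.

Run:
```python
import cv2
t=cv2.imread("pics/t2.png");cv2.imwrite("pics/t2z.png",cv2.resize(t[205:250,240:300],(720,540),interpolation=cv2.INTER_CUBIC))
```

```text
(no output)
```

View pics/t2z.png

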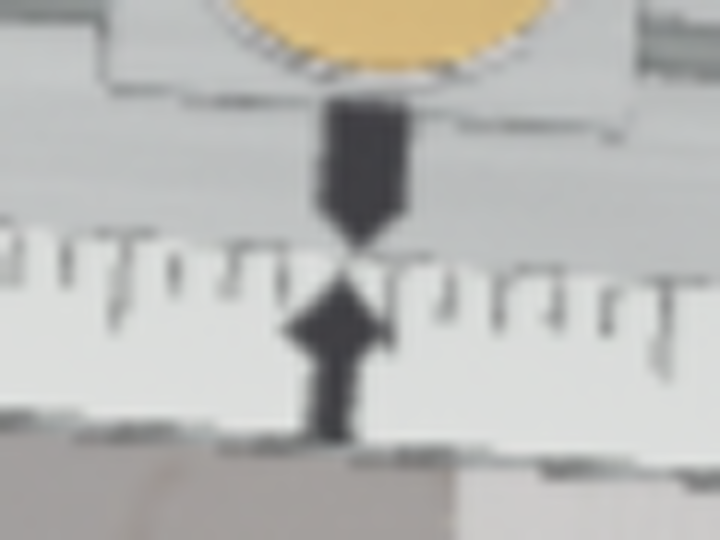

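The tip is at (358,248) and the nose at (341,272), so the overshoot is about 2.5 mm. I'll turn back 0.05 rad, release and retreat.

```bash
python3 -m inch '[0,0,0,-0.03,0, 0,0,0,-0.05,0, 0,0,0,-0.05,0, 0,0,0,-0.05,0, 0,0,0,-0.05,0.4, 0,0,0,-0.05,0.6, 0,0,0,-0.05,0.6, 0,0,0,-0.05,0.6]' 20; python3 -m inch '[0,0,0,0,0.6, 0,0,0,0,0.6, 0,0,-15,0,0.6, 0,0,-40,0,0.6, 0,0,-70,0,0.6, 0,0,-100,0,0.6, 0,0,-120,0,0.6, 0,0,-120,0,0.6]'; python3 togo.py .507 -.1415 .132
python3 - <<'E'
from h import *
t=capture("top");cv2.imwrite("pics/t3z.png",cv2.resize(t[205:250,240:300],(720,540),interpolation=cv2.INTER_CUBIC))
E
```

```text
clock: 6.65
position: [0.5069, -0.1421, 0.1322]
orientation: [0.422, 0.907, -0.0, -0.0]
contact_force: [0.1, 0.0, -0.0]
finger_gap: 0.47
finger_force: 0.0
clock: 7.45
position: [0.5084, -0.1423, 0.2552]
orientation: [0.422, 0.907, 0.0, 0.003]
contact_force: [0.0, 0.4, -0.3]
finger_gap: 0.596
finger_force: 0.0
7.45 [ 0.5084 -0.1423  0.2552] tool shift mm [  2.2  -1.  123.2] tool x ang 2.271 [-0.29  0.27  1.73  0.    1.13 -0.99] 0.5958245224105957 [ 0.   0.4 -0.3] [-0.02  0.   -0.  ]
```

View pics/t3z.png

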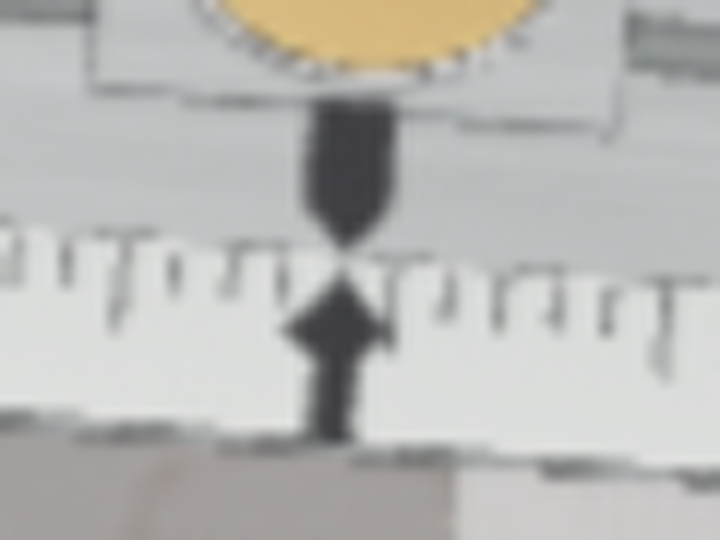

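The pointer tip at (343,248) now stands opposite the nose at (341,272), and the gripper is clear.

```bash
python3 -c "
from station import *
print(job_done())"
```

```text
the job is handed in; nothing more can be done
None
```

The carriage pointer stands opposite the nose of the pointed tab, within about 1 mm in the last top view. The knob is released, the gripper is clear, and the job was handed in at about 7.5 s; no verdict was returned.

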